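Load the drilling fixture and hold its cover plate down

ROBOT

A 7-joint arm with a two-finger parallel gripper is mounted at the origin on the work surface. World frame = base frame: x ahead of the robot, y to its left, z up, the work surface at z = 0. Lengths are in m, angles in rad, forces in N, time in s.
With the tool pointing down it reaches from about 0.35 to 0.9 m from the base axis. Payload 8.1 kg.
Tool frame: the origin (TCP) lies at the centre of the arm's flange, where the gripper is bolted on; the fingertips stand 178 mm ahead of it and the grasp point (between the pads) lies 159 mm ahead of it; x points along the fingers, z is the direction in which the jaws open and shut, and the axes are right-handed (so a half turn about x gives the same grasp; the last joint's range is limited). The gripper opens to 92 mm and grips with 3 to 60 N. Pads are 19 mm wide; open, the fingers measure 130 mm over their backs; the gripper's body (75 mm by 190 mm) begins 47 mm behind the grasp point.
Start: joints at [-1.286, 0.434, 0.025, 1.573, -0.012, 1.134, -0.075], TCP at [0.236, 0.579, 0.405] pointing down, gripper open.
Joint ranges: [-2.62, 2.62], [-0.44, 2.09], [-1.27, 1.32], [0.08, 2.57], [-1.32, 4.46], [0.12, 2], [-2.74, 2.74]. Speed limits (rad/s): [2.22, 2.22, 3.01, 3.01, 3.14, 3.14, 3.14].

INTERFACE

Orientations are given as a rotation vector (axis times angle).
In Python, from cell import arm, get_image, search_frame, pinpoint gives the robot as it stands.
- The arm moves only by the tool arm_command, never from a script. Its argument "motion" is a list of rows, each a list of 7 numbers: the finger opening in mm, from 0 to 91.8, then the shift along the tool's x, y, z in mm, then the turn, a rotation vector about the tool's x, y, z in degrees. In form: [[fingers, x, y, z, ax, ay, az], ...]. A call has 1 to 5 rows; each row shifts and turns the commanded pose from where the row before left it, along the tool's axes as they then stand; what a row does not reach is not made up. A row lasts 1/8 s, in which the tool goes at most 62.5 mm and 10.7 degrees, less where a joint would pass 70% of its speed; a pose out of reach is approached as far as the arm can. A call with a gripper value outside its range is refused whole. The fingers move at their own pace and stop on an object; "newtons" is the grip in N (left out, the last holds). Time passes only in rows, so rows that do not move let the fingers close. It gives the time, the measured TCP pose, the force and the opening at its end, in the units of the state.
- arm.observe(): the state, without advancing time (a new reading comes with each control period).
- get_image(name): name is "scene" or "top"; returns a dict with "frame" (400x640x3 uint8, red, green, blue), "range_z" (400x640 float32, m along the optical axis (not along the pixel's ray), 0 where there is no reading), "K" (3x3 intrinsics, pixels), "origin" and "rotation" of the camera in the world. Camera axes: x right, y down, z forward; pixel columns grow to the right and rows downward; lengths in m; the calibration is good to about 2 mm. A picture is of the moment at which its call begins.
- arm.sign_off(): hands the job in, once; it reports no verdict.
Trained networks look in the newest picture that a camera, given by its name, has taken for a name from the list of things; names that differ only in an ending like _2 or _b are one class to them, and where a whole thing is asked for, a point or a joint stands for the part that bears it (a point fixed in the world has none). Each returns a list of dicts, best first, with "p" (0 to 1); they miss things now and then, are a little off and sometimes report something else, mostly with a low value. They report only what shows in the picture. A call takes as long as a camera call. They do not tell look-alikes from the thing itself.
- search_frame(camera, target): "point" ([x, y, z] in m, in world coordinates, good to about 4 mm: the middle of the surface that is visible of it).
- pinpoint(camera, target): "point" ([x, y, z] in m, in world coordinates, good to about 4 mm: a listed point, or the origin of a listed thing).
The state is a dict: "clock": time; "joints": joint angles; "dq": joint speeds; "joint_efforts": joint torques, N m; "position": TCP position; "ee_rot": TCP orientation; "force": force on the tool from outside, world axes, zero at the start; "ft_torque": the same for the moment, N m; "width": opening from 0.0 (shut) to 1.0 (fully open).
Only numpy, scipy, OpenCV 4.12 (cv2) and the standard library are available. Lean on these libraries where they do the work, as an engineer would, in place of code of your own. Each camera call takes 0.05 s, during which the arm holds its last target. There are 200 camera calls.

TASK

Get the drilling fixture ready to drill: drop the two steel rods from the wooden stand end-down into the fixture's two deep pockets, one in each. Then fit the cover plate lengthways over the locating pin on top, which it hides from view (slide it along to find the pin) until it drops on, press it down against the sprung pads until it lies flat on the fixture block, and finish while still holding it pressed down: do not let go. Leave the other things on the table where they are.

Things in the scene. Friction and masses are not known exactly. Their poses are not given: they have to be found in the camera images.
- fixture: grey drilling fixture, fixed to the table: a block 90 mm (its x) by 200 mm (its y, lengthways), 90 mm tall, on a low flange (130 x 110 x 12 mm). Origin: centre of the underside, z up. On its top two sprung steel pads, 70 mm long (y) and 18 mm wide, centred at x = -27 and +27 mm, stand 8 mm above the block's top.
- slot (a point): middle of the block's top (90 mm up), centre of a dark lengthways slot. In it a fixed round steel locating pin, 14 mm across, rises 14 mm above the block's top, its last 3 mm bevelled to 8 mm across. The pin is on the centre line (fixture x = 0) but anywhere from 12 mm to the -y to 12 mm to the +y side of this point; its place is not reported.
- pocket_a (a point): centre of the mouth of one rod pocket, at the block's top (90 mm up), 68 mm from the fixture's middle toward its -y. A round hole, 19 mm across with a 3 mm chamfer, 84 mm deep.
- pocket_b (a point): the same for the other pocket, 68 mm from the middle toward the fixture's +y.
- pads (a joint): how far the two sprung pads (they move as one) are pressed down, m: 0 is up, 0.008 is level with the block's top (full stroke 0.010). They start to yield at 10 N and take 18 N at 8 mm, the cover's weight included.
- cover: aluminium cover plate lying right way up: 80 mm (its x) by 200 mm (its y, lengthways) by 20 mm thick, 0.45 to 0.7 kg. Origin: centre of the underside, z up; there the underside has a blind hole for the pin, 18 mm across, 16 mm deep, not seen from above. Near each end a drilling slot, 10 x 45 mm, goes through. It may lie either way round on the fixture.
- cover_grip (a point): grip point in the dark steel bar on the cover's top, 42 mm above its underside. The bar is 22 mm wide (across, cover's x), 70 mm long (cover's y) and rises from 20 to 56 mm above the underside.
- rod_a: steel rod, 14 mm in diameter, 80 mm long, about 0.1 kg, standing upright in the wooden stand: 30 mm of it in the hole, 50 mm above. Origin: centre of its lower end, z along the rod. At the bottom of a pocket its top lies 4 mm below the block's top.
- rod_b: the second rod, the same.
- stand: wooden stand, fixed to the table, 110 mm (its x) by 50 mm by 40 mm tall; the rods stand 30 mm either side of its middle along its x, in 17 mm holes 30 mm deep. Origin: centre of the underside.
- cup_1: white cup, 72 mm across, 90 mm tall, beyond the stand; a bystander, leave alone
- cup_2: white cup like cup_1, at the robot's right; a bystander, leave alone
- wrench: steel wrench lying beyond the fixture; a bystander, leave alone
- screwdriver: screwdriver lying on the robot's side of the stand; a bystander, leave alone
- tin: tin can, 80 mm across, 90 mm tall, at the robot's right; a bystander, leave alone
- tape: black tape measure, 50 x 60 x 35 mm, on the robot's side of the fixture; a bystander, leave alone
- collar: brass collar, 44 mm across, 20 mm tall, at the robot's left; a bystander, leave alone
Mind the look-alikes: they are no part of the job. Several things have the shape of the cover; the one meant has the colours described above.

How it is judged:
By the outcome, as a careful person would: the job done as asked, in the order asked, and still so for the second after the job is handed in, while the arm keeps its last pose, push and grip.
It also fails if it takes over 72 s, if anything falls off the work surface, if the arm or the gripper's body presses on something with over 40 N, if the wrist force passes 120 N, or if a joint passes its speed limit or range.

## Working session

There is one attempt and no reset: what is moved stays moved. The work goes in short steps, Python scripts to look and compute and a tool call to move; the robot and the scene stay as the last step left them, time stands still between calls to the robot, and variables do not carry over. Pictures are saved under pics/ and viewed, about 8 in all and at most 12, crops included, and the job is handed in when it is done.

Besides the shell and the picture viewer there is one more tool, called after "Emit:" by a JSON object that holds its "method" and its "body", one argument or row to a line. arm_command: Moves the arm, as the interface text tells. Its arguments: {"type":"object","properties":{"motion":{"type":"array"},"newtons":{"type":"number"}},"required":["motion"]}

```bash
mkdir -p pics; cat > h.py <<'E'
import numpy as np, cv2
from cell import arm, get_image, search_frame, pinpoint
from scipy.spatial.transform import Rotation as R
def cloud(im):
    z=im["range_z"]; K=np.array(im["K"]); v,u=np.mgrid[:z.shape[0],:z.shape[1]]
    c=np.stack([(u-K[0,2])/K[0,0]*z,(v-K[1,2])/K[1,1]*z,z],-1)
    P=c@np.array(im["rotation"]).T+np.array(im["origin"]); P[z==0]=np.nan; return P
def proj(im,p):
    c=(np.array(p)-im["origin"])@np.array(im["rotation"]); q=np.array(im["K"])@c; return (q[:2]/q[2]).round(0)
def save(name,img,s=1): cv2.imwrite("pics/"+name,cv2.resize(img[...,::-1],None,fx=s,fy=s,interpolation=cv2.INTER_CUBIC))
E
python3 - <<'E'
from h import *
ims={n:get_image(n) for n in("scene","top")}
for n,im in ims.items():
    save(n+"0.png",im["frame"],1.25); np.savez("pics/"+n+"0.npz",P=cloud(im),f=im["frame"])
    print(n,np.round(im["origin"],3))
    for t in("fixture","slot","pocket_a","pocket_b","cover","cover_grip","rod_a","stand"):
        print(t,[(np.round(d["point"],3).tolist(),round(d["p"],2),proj(im,d["point"]).tolist()) for d in pinpoint(n,t)])
s=arm.observe();print(s); print(R.from_rotvec(s["ee_rot"]).as_matrix().round(3))
E
```

```text
Traceback (most recent call last):
  File "h.py", line 7, in cloud
    P=c@np.array(im["rotation"]).T+np.array(im["origin"]); P[z==0]=np.nan; return P
      ~~~~~~~~~~~~~~~~~~~~~~~~~~~~^~~~~~~~~~~~~~~~~~~~~~~
ValueError: operands could not be broadcast together with shapes (400,640) (3,)
```

View pics/scene0.png

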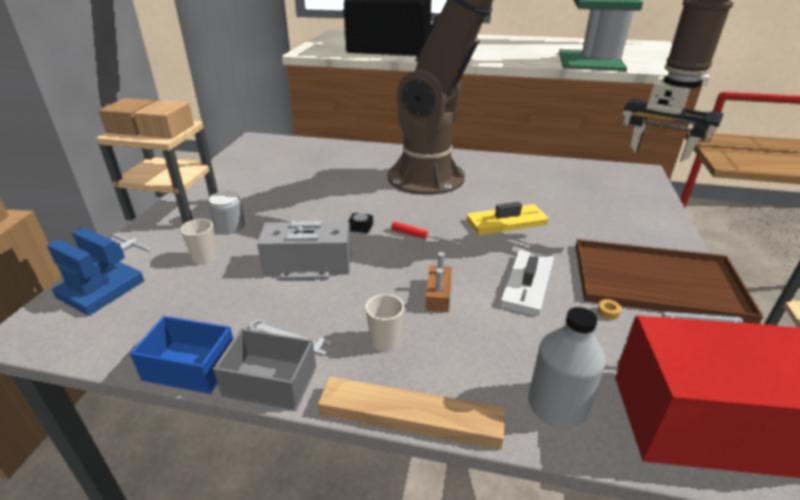

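Scene picture: the fixture is at (305,248), the stand with its rods at (438,285), a light grey plate with a dark bar at (528,280) and a yellow look-alike at (508,217). `rotation` is a rotation vector, so I'm fixing the helper.

```bash
sed -i 's/np.array(im\["rotation"\])/R.from_rotvec(im["rotation"]).as_matrix()/' h.py
python3 - <<'E'
from h import *
ims={n:get_image(n) for n in("scene","top")}
for n,im in ims.items():
    save(n+"0.png",im["frame"],1.25); np.savez("pics/"+n+"0.npz",P=cloud(im),f=im["frame"])
    print(n,np.round(im["origin"],3))
    for t in("fixture","slot","pocket_a","pocket_b","cover","cover_grip","rod_a","stand"):
        print(t,[(np.round(d["point"],3).tolist(),round(d["p"],2),proj(im,d["point"]).tolist()) for d in pinpoint(n,t)])
s=arm.observe();print(s); print(R.from_rotvec(s["ee_rot"]).as_matrix().round(3))
E
```

```text
scene [1.412 0.206 0.692]
fixture [([0.528, -0.203, 0.002], 0.71, [245.0, 211.0]), ([0.77, -0.147, 0.002], 0.69, [231.0, 270.0])]
slot [([0.528, -0.202, 0.088], 0.63, [242.0, 186.0])]
pocket_a [([0.516, -0.136, 0.087], 0.85, [266.0, 187.0]), ([0.544, -0.265, 0.091], 0.56, [219.0, 186.0])]
pocket_b [([0.516, -0.136, 0.087], 0.85, [266.0, 187.0]), ([0.544, -0.265, 0.091], 0.56, [219.0, 186.0])]
cover [([0.497, 0.313, -0.002], 0.78, [422.0, 228.0]), ([0.232, 0.258, 0.003], 0.58, [405.0, 177.0])]
cover_grip [([0.232, 0.257, 0.041], 0.82, [406.0, 167.0]), ([0.496, 0.31, 0.044], 0.61, [423.0, 214.0])]
rod_a [([0.558, 0.476, -0.002], 0.69, [486.0, 251.0]), ([0.606, 0.124, 0.013], 0.62, [350.0, 239.0])]
stand [([0.575, 0.119, 0.002], 0.81, [349.0, 235.0])]
top [ 0.333 -0.03   1.311]
fixture [([0.525, -0.198, 0.002], 0.86, [385.0, 197.0])]
slot [([0.522, -0.199, 0.088], 0.84, [389.0, 194.0]), ([0.51, -0.135, 0.088], 0.48, [368.0, 198.0])]
pocket_a [([0.541, -0.269, 0.091], 0.74, [412.0, 186.0]), ([0.511, -0.132, 0.09], 0.62, [367.0, 198.0])]
pocket_b [([0.541, -0.269, 0.091], 0.74, [412.0, 18
[... 442 characters left out ...]
ray([-1.28560215,  0.43449593,  0.02500991,  1.57322802, -0.01162478,
        1.13397348, -0.07508806]), 'dq': array([ 0.00069958, -0.00125345,  0.00074458, -0.00087949,  0.00019438,
       -0.00095113, -0.00061492]), 'joint_efforts': array([-6.34875796e-04, -6.67683649e+01,  9.83566716e-01, -3.14821780e+01,
       -6.06835051e-02,  3.22966150e-02,  5.66154756e-05]), 'position': array([0.23636675, 0.57858126, 0.40473362]), 'ee_rot': array([-0.91887513,  1.36807029,  0.91892452]), 'force': array([0.15940648, 0.41293353, 0.441057  ]), 'ft_torque': array([ 0.00919064,  0.00958159, -0.0023591 ]), 'width': 0.998474502553192}
[[ 0.    -0.926  0.378]
 [ 0.     0.378  0.926]
 [-1.     0.     0.   ]]
```

View pics/top0.png

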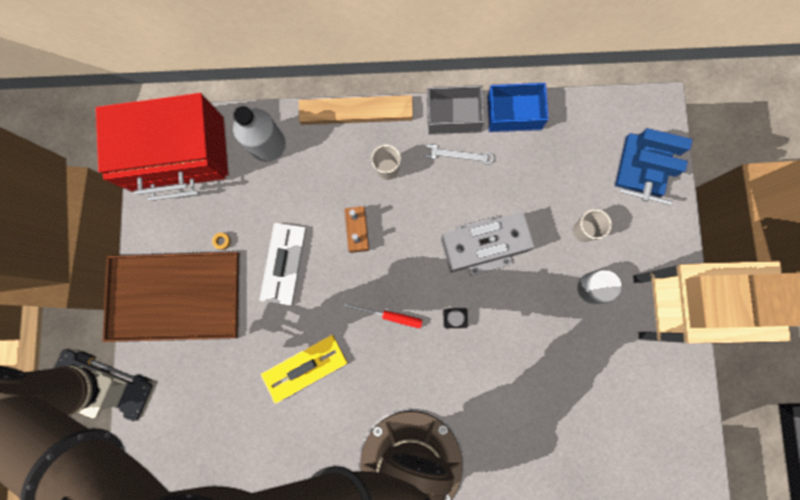

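Top picture (800-wide pixels): fixture (488,242), stand with rods (356,230). Candidates for the cover are the white/aluminium plate with dark bar at (283,263) and the yellow plate with dark bar at (303,368). The first fits "aluminium with dark steel bar". I'll confirm it in a crop and refine the poses from depth.

```bash
cat > fit.py <<'E'
from h import *
def rect(P,c,r,z0,z1):
    m=(np.hypot(P[...,0]-c[0],P[...,1]-c[1])<r)&(P[...,2]>z0)&(P[...,2]<z1)
    q=P[m]
    if len(q)<5: return len(q)
    (cx,cy),(w,h),a=cv2.minAreaRect((q[:,:2]*1000).astype(np.float32))
    if w<h: a+=90
    return len(q),(round(cx,1),round(cy,1)),(round(w,1),round(h,1)),round((a+90)%180-90,1),q.mean(0).round(4).tolist()
E
python3 - <<'E'
from fit import *
for n in("top","scene"):
    d=np.load(f"pics/{n}0.npz");P=d["P"]
    print(n)
    print("fix top",rect(P,(.526,-.2),.12,.08,.094)); print("pads",rect(P,(.526,-.2),.06,.095,.1005)); print("pin",rect(P,(.526,-.2),.03,.1015,.12))
    print("cover",rect(P,(.496,.313),.125,.012,.027)); print("bar",rect(P,(.496,.313),.06,.048,.065))
    print("yel bar",rect(P,(.232,.258),.06,.048,.065))
    print("stand",rect(P,(.58,.12),.07,.03,.045))
    for x in(.608,.551): print("rod",rect(P,(x,.122),.022,.05,.1),rect(P,(x,.122),.022,.085,.1))
    f=d["f"]
    if n=="top": a=cv2.resize(f[150:260,195:275],None,fx=4,fy=4,interpolation=2); b=cv2.resize(f[150:260,340:440],None,fx=4,fy=4,interpolation=2)
save("crop1.png",np.hstack([a,b]))
E
```

```text
top
fix top (1561, (527.2, -203.3), (90.8, 201.7), -76.5, [0.526, -0.2025, 0.0898])
pads (246, (529.2, -197.4), (85.2, 100.3), -73.3, [0.5262, -0.2015, 0.0976])
pin (19, (524.9, -202.1), (51.3, 32.3), 8.1, [0.5274, -0.2078, 0.103])
cover (1378, (503.9, 352.6), (168.0, 200.0), -10.7, [0.4941, 0.3146, 0.0198])
bar (168, (495.8, 310.1), (23.9, 69.8), -9.9, [0.4948, 0.3095, 0.055])
yel bar (173, (232.1, 256.8), (21.8, 70.5), -62.6, [0.2323, 0.2559, 0.0559])
stand (488, (576.5, 119.1), (110.8, 50.7), 4.5, [0.5749, 0.1179, 0.0396])
rod (29, (606.0, 120.8), (12.1, 12.4), -39.4, [0.6047, 0.1202, 0.0813]) (17, (606.8, 120.9), (11.2, 11.0), 42.0, [0.6065, 0.1211, 0.0901])
rod (28, (546.5, 116.8), (13.3, 11.5), 44.1, [0.545, 0.1154, 0.0819]) (19, (546.2, 117.0), (13.3, 10.8), 44.0, [0.5462, 0.1164, 0.0902])
scene
fix top (1140, (526.9, -200.6), (96.2, 200.9), -75.9, [0.5355, -0.1972, 0.0889])
pads (213, (526.7, -199.7), (76.5, 69.7), 13.4, [0.5276, -0.2005, 0.0974])
pin (9, (532.3, -208.2), (8.5, 10.9), -16.1, [0.5318, -0.2084, 0.1037])
cover (1158, (501.9, 354.9), (165.2, 205.7), -10.3, [0.5104, 0.3163, 0.019])
bar (137, (496.7, 312.7), (22.0, 71.9), -10.4, [0.5004, 0.3119, 0.0542])
yel bar (98, (233.4, 259.2), (25.8, 68.0), -59.2, [0.236, 0.2585, 0.054])
stand (428, (575.9, 121.5), (115.6, 49.9), 4.6, [0.5868, 0.1225, 0.0387])
rod (78, (605.9, 124.0), (16.5, 13.8), 8.5, [0.6095, 0.1244, 0.0734]) (23, (606.2, 125.4), (12.4, 13.1), -21.9, [0.6074, 0.1248, 0.0888])
rod (69, (547.1, 119.0), (14.3, 12.8), 65.9, [0.5496, 0.1193, 0.0749]) (18, (546.2, 119.5), (13.8, 11.3), 72.6, [0.5474, 0.1194, 0.0886])
```

View pics/crop1.png

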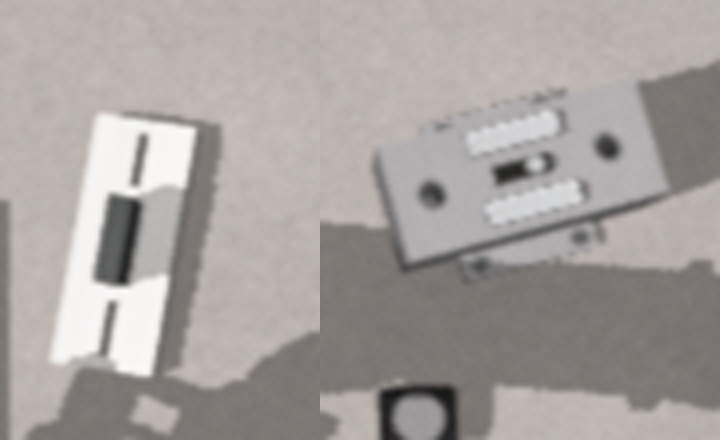

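The crop confirms it: the left plate is bare light metal with a dark bar and two drilling slots, so it is the cover, and yellow is out. In the right half, the pin at crop (538,162) lies toward world −y of the slot's middle, by about 10 mm. The pockets are at (431,194) and (607,147). I'm writing a small planner that gives the move rows.

```bash
cat > plan.py <<'E'
import sys; from h import *
# args: sequence of x,y,z(grasp pt, mm),jaw deg,maxstep
def plan(wps):
    s=arm.observe(); M=R.from_rotvec(s["ee_rot"]).as_matrix(); p=np.array(s["position"])*1000
    for x,y,z,j,step in wps:
        yaw=np.degrees(np.arctan2(M[1,2],M[0,2])); d=(j-yaw+90)%180-90 if abs(j)<=360 else 0
        t=np.array([x,y,z+159]); n=max(1,int(np.ceil(np.linalg.norm(t-p)/step)),int(np.ceil(abs(d)/10)))
        a=-round(d/n,1); out=[]
        for i in range(n):
            r=np.round(M.T@((t-p)/(n-i)),0 if i<n-1 else 1); out.append(r.tolist()+[a]); p=p+M@r; M=M@R.from_euler("x",a,degrees=True).as_matrix()
        print("->",(x,y,z,j),n); [print("  ",o) for o in out]
    print("meas grasp",(np.array(s["position"])*1000-[0,0,159]).round(1),"yaw",round(np.degrees(np.arctan2(*R.from_rotvec(s["ee_rot"]).as_matrix()[[1,0],2])),2),"t",s["clock"],"F",np.round(s["force"],1),"w",round(s["width"]*91.8,1))
plan([tuple(map(float,a.split(","))) for a in sys.argv[1:]])
E
python3 plan.py 546,118,160,98,58 546,118,77,98,42
```

```text
-> (546.0, 118.0, 160.0, 98.0) 10
   [9.0, -46.0, -31.0, np.float64(-3.0)]
   [9.0, -44.0, -33.0, np.float64(-3.0)]
   [8.0, -43.0, -36.0, np.float64(-3.0)]
   [9.0, -41.0, -38.0, np.float64(-3.0)]
   [8.0, -39.0, -40.0, np.float64(-3.0)]
   [9.0, -36.0, -42.0, np.float64(-3.0)]
   [8.0, -34.0, -43.0, np.float64(-3.0)]
   [9.0, -32.0, -45.0, np.float64(-3.0)]
   [8.0, -30.0, -47.0, np.float64(-3.0)]
   [8.7, -26.8, -48.7, np.float64(-3.0)]
-> (546.0, 118.0, 77.0, 98.0) 2
   [42.0, 0.0, 0.0, np.float64(-0.1)]
   [41.0, 0.0, 0.0, np.float64(-0.1)]
meas grasp [236.4 578.6 245.7] yaw 67.78 t 1.0 F [0.2 0.4 0.4] w 91.7
```

Emit:
{"method": "arm_command", "body": {
  "motion": [
    [60,9,-46,-31,-3,0,0],
    [60,9,-44,-33,-3,0,0],
    [60,8,-43,-36,-3,0,0],
    [60,9,-41,-38,-3,0,0],
    [60,8,-39,-40,-3,0,0]
  ],
  "newtons": 25
}}

```text
clock: 1.62
position: [0.3925, 0.346, 0.3617]
ee_rot: [-1.117, 1.265, 1.117]
force: [0.3, 0.2, 0.5]
width: 0.652
```

Emit:
{"method": "arm_command", "body": {
  "motion": [
    [60,9,-36,-42,-3,0,0],
    [60,8,-34,-43,-3,0,0],
    [60,9,-32,-45,-3,0,0],
    [60,8,-30,-47,-3,0,0],
    [60,8,-27,-48,-3,0,0]
  ]
}}

```text
clock: 2.25
position: [0.5471, 0.1172, 0.3197]
ee_rot: [-1.31, 1.14, 1.309]
force: [0.7, 1.2, 0.9]
width: 0.654
```

```bash
python3 plan.py 546.5,118,77,98,42
```

```text
-> (546.5, 118.0, 77.0, 98.0) 2
   [42.0, 0.0, 0.0, np.float64(-0.1)]
   [41.7, 0.6, 0.8, np.float64(-0.1)]
meas grasp [547.1 117.2 160.7] yaw 97.89 t 2.25 F [0.7 1.2 0.9] w 60.0
```

Emit:
{"method": "arm_command", "body": {
  "motion": [
    [60,42,0,0,0,0,0],
    [60,42,1,1,0,0,0],
    [0,0,0,0,0,0,0],
    [0,0,0,0,0,0,0],
    [0,0,0,0,0,0,0]
  ]
}}

```text
clock: 2.88
position: [0.5458, 0.1199, 0.2376]
ee_rot: [-1.309, 1.139, 1.307]
force: [0.5, 1.0, -0.1]
width: 0.377
```

```bash
python3 - <<'E'
from h import *
im=get_image("scene"); save("g1.png",im["frame"][150:270,300:420],4)
E
python3 plan.py 546.5,118,160,98,42 511,-135.5,160,98,58
```

```text
-> (546.5, 118.0, 160.0, 98.0) 2
   [-41.0, -0.0, -1.0, np.float64(-0.1)]
   [-40.5, -0.8, -1.0, np.float64(-0.1)]
-> (511.0, -135.5, 160.0, 98.0) 5
   [-0.0, 14.0, -49.0, np.float64(-0.0)]
   [-0.0, 14.0, -49.0, np.float64(-0.0)]
   [-0.0, 14.0, -49.0, np.float64(-0.0)]
   [-0.0, 14.0, -50.0, np.float64(-0.0)]
   [-0.4, 14.4, -49.1, np.float64(-0.0)]
meas grasp [545.7 119.9  78.5] yaw 97.79 t 2.925 F [0.2 0.1 1.1] w 30.9
```

View pics/g1.png

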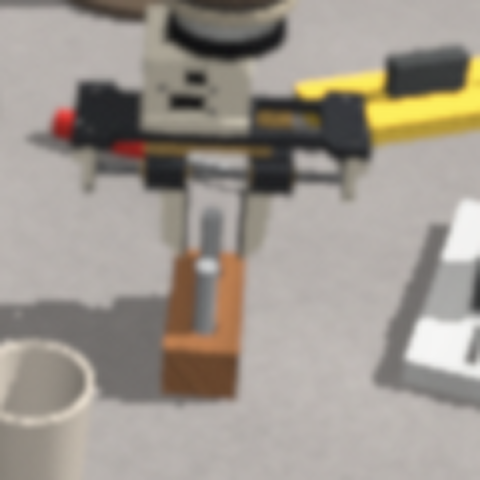

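The picture shows the fingers either side of the robot-side rod at (212,230), still closing. Continuing.

Emit:
{"method": "arm_command", "body": {
  "motion": [
    [0,0,0,0,0,0,0],
    [0,0,0,0,0,0,0],
    [0,0,0,0,0,0,0]
  ],
  "newtons": 35
}}

```text
clock: 3.3
position: [0.5453, 0.1197, 0.2363]
ee_rot: [-1.309, 1.141, 1.308]
force: [-0.5, 0.8, 5.1]
width: 0.144
```

```bash
python3 plan.py 546.5,118,160,98,42 511,-135.5,160,98,58
```

```text
-> (546.5, 118.0, 160.0, 98.0) 2
   [-41.0, -1.0, -1.0, np.float64(-0.1)]
   [-41.7, -0.0, -0.8, np.float64(-0.1)]
-> (511.0, -135.5, 160.0, 98.0) 5
   [-0.0, 14.0, -49.0, np.float64(-0.0)]
   [-0.0, 14.0, -49.0, np.float64(-0.0)]
   [-0.0, 14.0, -49.0, np.float64(-0.0)]
   [-0.0, 14.0, -50.0, np.float64(-0.0)]
   [-0.1, 14.3, -49.1, np.float64(-0.0)]
meas grasp [545.3 119.7  77.3] yaw 97.78 t 3.3 F [-0.5  0.8  5.1] w 13.2
```

Emit:
{"method": "arm_command", "body": {
  "motion": [
    [0,-50,0,0,0,0,0],
    [0,-52,0,0,0,0,0],
    [0,0,14,-49,0,0,0],
    [0,0,14,-49,0,0,0],
    [0,0,14,-49,0,0,0]
  ]
}}

```text
clock: 3.92
position: [0.5228, -0.0332, 0.3378]
ee_rot: [-1.309, 1.142, 1.309]
force: [1.1, 0.2, -0.2]
width: 0.143
```

Emit:
{"method": "arm_command", "body": {
  "motion": [
    [0,0,14,-50,0,0,0],
    [0,0,14,-50,0,0,0],
    [0,0,0,0,0,0,0]
  ]
}}

```text
clock: 4.3
position: [0.5078, -0.1394, 0.3377]
ee_rot: [-1.304, 1.148, 1.303]
force: [-0.7, -0.1, -1.3]
width: 0.144
```

```bash
python3 plan.py 511,-135.5,165,98,58; python3 - <<'E'
from fit import *
o=[]
for n,c in(("top",(slice(130,250),slice(320,440))),("scene",(slice(90,210),slice(200,320)))):
    im=get_image(n);P=cloud(im); o.append(cv2.resize(im["frame"][c],None,fx=3.3,fy=3.3,interpolation=2))
    print(n,"rod lower part",rect(P,(.511,-.135),.03,.100,.135))
save("r1.png",np.hstack(o))
E
```

```text
-> (511.0, -135.5, 165.0, 98.0) 1
   [13.6, -3.7, 3.4, np.float64(-0.7)]
meas grasp [ 507.8 -139.4  178.7] yaw 97.34 t 4.3 F [-0.7 -0.1 -1.3] w 13.2
top rod lower part 0
scene rod lower part (33, (515.1, -135.6), (9.1, 12.3), -80.3, [0.5141, -0.1349, 0.1242])
```

View pics/r1.png

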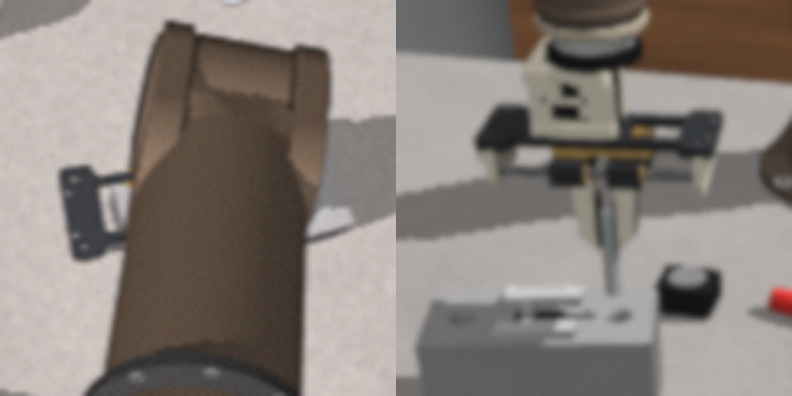

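Pictures: in the top view the arm hides the gripper. In the scene view the rod hangs just behind the +y pocket (rod tip (612,290), pocket (620,315)). I'll re-read once the arm has settled.

Emit:
{"method": "arm_command", "body": {
  "motion": [
    [0,0,0,0,0,0,0],
    [0,0,0,0,0,0,0]
  ]
}}

```text
clock: 4.65
position: [0.5094, -0.1333, 0.3376]
ee_rot: [-1.31, 1.141, 1.31]
force: [-0.6, -0.1, -1.4]
width: 0.145
```

```bash
cat > rod.py <<'E'
from fit import *
def rod(c):
    im=get_image("scene");P=cloud(im)
    m=(np.hypot(P[...,0]-c[0],P[...,1]-c[1])<.025)&(P[...,2]>.113)&(P[...,2]<.15); q=P[m]
    # axis by circle fit, r=7
    from scipy.optimize import least_squares
    d=np.array(im["origin"])[:2]-c; d/=np.linalg.norm(d)
    f=lambda v:np.hypot(q[:,0]-v[0],q[:,1]-v[1])-.007
    r=least_squares(f,q[:,:2].mean(0)-.006*d,loss="soft_l1",f_scale=.001)
    lo=q[:,2]<.13
    print("rod axis",(r.x*1000).round(1),len(q),"res mm",(np.abs(r.fun).mean()*1000).round(2),"lo/hi mean",q[lo].mean(0).round(4),q[~lo].mean(0).round(4))
import sys; rod(np.array([float(a)/1000 for a in sys.argv[1].split(",")]))
E
python3 plan.py 511,-135.5,165,98,58;python3 rod.py 511,-135.5
python3 - <<'E'
from h import *
# pocket centres: dark pixels on block top, both saved views
for n in("top","scene"):
    d=np.load(f"pics/{n}0.npz");P=d["P"];g=d["f"].mean(-1)
    for c in((.511,-.135),(.543,-.2675)):
        m=(np.hypot(P[...,0]-c[0],P[...,1]-c[1])<.018)&(P[...,2]<.094)
        t=np.nanmedian(g[m]); h=m&(g<.65*t)
        ims=np.argwhere(h); print(n,c,h.sum(),t,ims.mean(0), P[h][:,:].mean(0).round(4))
E
```

```text
-> (511.0, -135.5, 165.0, 98.0) 1
   [13.6, -1.3, -2.4, np.float64(-0.1)]
meas grasp [ 509.4 -133.3  178.6] yaw 97.91 t 4.65 F [-0.6 -0.1 -1.4] w 13.3
rod axis [ 509.6 -133.3] 54 res mm 0.98 lo/hi mean [ 0.515  -0.1316  0.1223] [ 0.514  -0.1311  0.1402]
top (0.511, -0.135) 22 162.33333333333334 [197.95454545 367.81818182] [ 0.5183 -0.139   0.0398]
top (0.543, -0.2675) 24 166.0 [186.29166667 411.16666667] [ 0.5482 -0.2722  0.0536]
scene (0.511, -0.135) 0 107.66666666666667 [nan nan] [nan nan nan]
scene (0.543, -0.2675) 0 117.5 [nan nan] [nan nan nan]<stdin>:8: RuntimeWarning: Mean of empty slice.
  ret = um.true_divide(
```

Emit:
{"method": "arm_command", "body": {
  "motion": [
    [0,10,-1.5,-1,0,0,0],
    [0,7,0,0,0,0,0],
    [0,7,0,0,0,0,0],
    [0,7,0,0,0,0,0],
    [0,0,0,0,0,0,0]
  ]
}}

```text
clock: 5.32
position: [0.5105, -0.1354, 0.306]
ee_rot: [-1.308, 1.143, 1.309]
force: [-1.4, 0.2, -1.3]
width: 0.145
```

```bash
python3 plan.py 511,-135.5,139,98,58;python3 rod.py 511,-134
```

```text
-> (511.0, -135.5, 139.0, 98.0) 1
   [8.0, -0.5, -0.2, np.float64(-0.2)]
meas grasp [ 510.5 -135.4  147. ] yaw 97.77 t 5.325 F [-1.4  0.2 -1.3] w 13.3
rod axis [ 521.  -133.1] 115 res mm 5.26 lo/hi mean [ 0.516  -0.1332  0.1232] [ 0.518  -0.133   0.1415]
```

Rod end is 10 mm in with no contact force. Going deeper, then releasing.

Emit:
{"method": "arm_command", "body": {
  "motion": [
    [0,10,0,0,0,0,0],
    [0,10,0,0,0,0,0],
    [0,8,0,0,0,0,0],
    [0,0,0,0,0,0,0]
  ]
}}

```text
clock: 5.88
position: [0.5104, -0.1354, 0.2779]
ee_rot: [-1.307, 1.143, 1.31]
force: [-0.0, -0.4, -1.4]
width: 0.144
```

Emit:
{"method": "arm_command", "body": {
  "motion": [
    [40,0,0,0,0,0,0],
    [40,0,0,0,0,0,0],
    [40,0,0,0,0,0,0],
    [40,-40,0,0,0,0,0],
    [50,-40,0,0,0,0,0]
  ]
}}

```text
clock: 6.5
position: [0.5106, -0.1354, 0.3596]
ee_rot: [-1.308, 1.142, 1.309]
force: [0.5, -0.2, -0.4]
width: 0.503
```

```bash
python3 plan.py 606.4,123.5,160,98,58
```

```text
-> (606.4, 123.5, 160.0, 98.0) 5
   [8.0, -26.0, 49.0, np.float64(-0.0)]
   [8.0, -26.0, 49.0, np.float64(-0.0)]
   [8.0, -26.0, 49.0, np.float64(-0.0)]
   [8.0, -26.0, 48.0, np.float64(-0.0)]
   [8.6, -26.0, 48.5, np.float64(-0.0)]
meas grasp [ 510.6 -135.4  200.6] yaw 97.77 t 6.5 F [ 0.5 -0.2 -0.4] w 46.2
```

Emit:
{"method": "arm_command", "body": {
  "motion": [
    [60,6,-26,49,0,0,0],
    [60,8,-26,49,0,0,0],
    [60,8,-26,49,0,0,0],
    [60,8,-26,49,0,0,0],
    [60,8,-26,48.5,0,0,0]
  ]
}}

```text
clock: 7.12
position: [0.6069, 0.1262, 0.3207]
ee_rot: [-1.309, 1.141, 1.308]
force: [1.0, -0.6, -0.1]
width: 0.654
```

Emit:
{"method": "arm_command", "body": {
  "motion": [
    [60,0,0,0,0,0,0],
    [60,0,0,0,0,0,0]
  ]
}}

```text
clock: 7.38
position: [0.6064, 0.124, 0.3206]
ee_rot: [-1.309, 1.143, 1.309]
force: [0.2, -1.4, -0.3]
width: 0.652
```

```bash
python3 plan.py 606.4,124,77,98,45;  python3 - <<'E'
from fit import *
im=get_image("scene");P=cloud(im); save("s2.png",im["frame"][130:270,190:420],3.4)
print("rod top",rect(P,(.606,.124),.022,.085,.1))
m=(np.hypot(P[...,0]-.511,P[...,1]+.135)<.025)&(P[...,2]>.095);print("left over pocket",m.sum())
E
```

```text
-> (606.4, 124.0, 77.0, 98.0) 2
   [42.0, -0.0, 0.0, np.float64(-0.1)]
   [42.6, -0.1, 0.1, np.float64(-0.1)]
meas grasp [606.4 124.  161.6] yaw 97.78 t 7.375 F [ 0.2 -1.4 -0.3] w 59.8
rod top (23, (606.6, 124.1), (11.8, 12.1), -10.9, [0.6074, 0.1248, 0.0885])
left over pocket 0
```

View pics/s2.png

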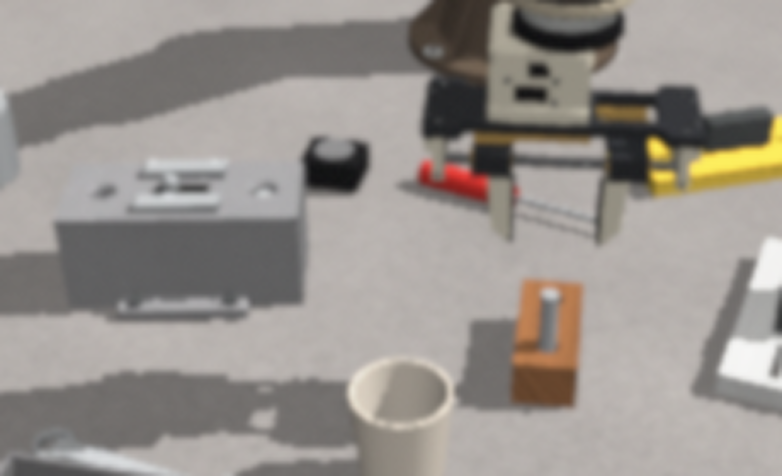

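The first rod is down in the +y pocket (bright top at (262,188)), and the other rod stands under the open fingers at (548,310). Descending to grip it.

Emit:
{"method": "arm_command", "body": {
  "motion": [
    [40,42,0,0,0,0,0],
    [40,42,0,0,0,0,0],
    [0,0,0,0,0,0,0],
    [0,0,0,0,0,0,0],
    [0,0,0,0,0,0,0]
  ]
}}

```text
clock: 8.05
position: [0.6073, 0.1242, 0.2389]
ee_rot: [-1.309, 1.139, 1.306]
force: [-0.0, 0.2, -1.3]
width: 0.162
```

Emit:
{"method": "arm_command", "body": {
  "motion": [
    [0,0,0,0,0,0,0],
    [0,0,0,0,0,0,0]
  ]
}}

```text
clock: 8.3
position: [0.6073, 0.1243, 0.2388]
ee_rot: [-1.31, 1.139, 1.306]
force: [-0.2, -1.5, 8.4]
width: 0.148
```

```bash
python3 plan.py 606.4,124,205,98,62 543,-267.5,205,98,58
```

```text
-> (606.4, 124.0, 205.0, 98.0) 3
   [-42.0, 0.0, -0.0, np.float64(-0.1)]
   [-42.0, 0.0, -0.0, np.float64(-0.1)]
   [-41.2, 0.5, -0.2, np.float64(-0.1)]
-> (543.0, -267.5, 205.0, 98.0) 7
   [-0.0, 17.0, -54.0, np.float64(0.0)]
   [-0.0, 17.0, -54.0, np.float64(0.0)]
   [-0.0, 17.0, -54.0, np.float64(0.0)]
   [-0.0, 17.0, -54.0, np.float64(0.0)]
   [-0.0, 17.0, -54.0, np.float64(0.0)]
   [-0.0, 16.0, -54.0, np.float64(0.0)]
   [-0.5, 16.7, -54.7, np.float64(0.0)]
meas grasp [607.3 124.3  79.8] yaw 97.76 t 8.3 F [-0.2 -1.5  8.4] w 13.6
```

Emit:
{"method": "arm_command", "body": {
  "motion": [
    [0,-42,0,0,0,0,0],
    [0,-60,0,0,0,0,0],
    [0,-22,17,-54,0,0,0],
    [0,0,17,-54,0,0,0],
    [0,0,17,-54,0,0,0]
  ]
}}

```text
clock: 8.93
position: [0.5774, -0.0445, 0.3621]
ee_rot: [-1.31, 1.14, 1.307]
force: [0.6, -0.9, -1.1]
width: 0.142
```

Emit:
{"method": "arm_command", "body": {
  "motion": [
    [0,0,17,-54,0,0,0],
    [0,0,17,-54,0,0,0],
    [0,0,17,-54,0,0,0],
    [0,0,17,-54,0,0,0],
    [0,0,0,0,0,0,0]
  ]
}}

```text
clock: 9.55
position: [0.5374, -0.272, 0.3616]
ee_rot: [-1.305, 1.149, 1.301]
force: [0.2, 0.1, -0.9]
width: 0.144
```

Emit:
{"method": "arm_command", "body": {
  "motion": [
    [0,0,0,0,0,0,0],
    [0,0,0,0,0,0,0]
  ]
}}

```text
clock: 9.8
position: [0.5403, -0.2645, 0.3609]
ee_rot: [-1.31, 1.14, 1.31]
force: [-0.0, 0.2, -0.9]
width: 0.143
```

```bash
python3 plan.py 542.5,-267.5,175,98,62; python3 rod.py 542.5,-267.5
```

```text
-> (542.5, -267.5, 175.0, 98.0) 1
   [26.9, -1.8, -3.3, np.float64(-0.1)]
meas grasp [ 540.3 -264.5  201.9] yaw 97.92 t 9.8 F [-0.   0.2 -0.9] w 13.1
rod axis [ 537.5 -265.1] 30 res mm 1.31 lo/hi mean [nan nan nan] [ 0.5417 -0.2623  0.1413]rod.py:11: RuntimeWarning: Mean of empty slice.
  print("rod axis",(r.x*1000).round(1),len(q),"res mm",(np.abs(r.fun).mean()*1000).round(2),"lo/hi mean",q[lo].mean(0).round(4),q[~lo].mean(0).round(4))
  ret = um.true_divide(
```

Emit:
{"method": "arm_command", "body": {
  "motion": [
    [0,22,-2,-3,0,0,0],
    [0,0,0,0,0,0,0],
    [0,0,0,0,0,0,0]
  ]
}}

```text
clock: 10.22
position: [0.5424, -0.2683, 0.3392]
ee_rot: [-1.309, 1.141, 1.309]
force: [0.1, 0.4, -0.3]
width: 0.142
```

```bash
python3 plan.py 542.5,-267.5,145,98,62; python3 rod.py 542.5,-267.5
```

```text
-> (542.5, -267.5, 145.0, 98.0) 1
   [35.2, -0.2, 0.8, np.float64(-0.2)]
meas grasp [ 542.4 -268.3  180.2] yaw 97.83 t 10.225 F [ 0.1  0.4 -0.3] w 13.0
rod axis [ 539.8 -268.1] 59 res mm 1.12 lo/hi mean [ 0.5447 -0.2655  0.1209] [ 0.5444 -0.2661  0.1394]
```

Emit:
{"method": "arm_command", "body": {
  "motion": [
    [0,12,-1.5,0.5,0,0,0],
    [0,7,0,0,0,0,0],
    [0,7,0,0,0,0,0],
    [0,7,0,0,0,0,0],
    [0,0,0,0,0,0,0]
  ]
}}

```text
clock: 10.9
position: [0.5433, -0.2682, 0.305]
ee_rot: [-1.307, 1.142, 1.31]
force: [-0.2, 0.6, -1.0]
width: 0.144
```

Emit:
{"method": "arm_command", "body": {
  "motion": [
    [0,10,0,0,0,0,0],
    [0,10,0,0,0,0,0],
    [0,6,0,0,0,0,0],
    [0,0,0,0,0,0,0]
  ]
}}

```text
clock: 11.4
position: [0.5433, -0.2681, 0.279]
ee_rot: [-1.308, 1.142, 1.31]
force: [0.4, -0.0, -1.6]
width: 0.144
```

Emit:
{"method": "arm_command", "body": {
  "motion": [
    [40,0,0,0,0,0,0],
    [40,0,0,0,0,0,0],
    [40,0,0,0,0,0,0],
    [40,-40,0,0,0,0,0],
    [50,-45,0,0,0,0,0]
  ]
}}

```text
clock: 12.02
position: [0.5433, -0.2681, 0.3653]
ee_rot: [-1.307, 1.143, 1.31]
force: [1.2, -1.2, 0.1]
width: 0.503
```

```bash
python3 plan.py 496.7,312.5,130,79.8,58
```

```text
-> (496.7, 312.5, 130.0, 79.8) 11
   [7.0, -3.0, 53.0, np.float64(1.6)]
   [7.0, -1.0, 53.0, np.float64(1.6)]
   [7.0, -0.0, 53.0, np.float64(1.6)]
   [7.0, 1.0, 53.0, np.float64(1.6)]
   [7.0, 3.0, 53.0, np.float64(1.6)]
   [7.0, 4.0, 53.0, np.float64(1.6)]
   [7.0, 6.0, 52.0, np.float64(1.6)]
   [7.0, 7.0, 52.0, np.float64(1.6)]
   [7.0, 9.0, 52.0, np.float64(1.6)]
   [7.0, 11.0, 52.0, np.float64(1.6)]
   [6.7, 11.5, 52.1, np.float64(1.6)]
meas grasp [ 543.3 -268.1  206.3] yaw 97.77 t 12.025 F [ 1.2 -1.2  0.1] w 46.2
```

Emit:
{"method": "arm_command", "body": {
  "motion": [
    [50,7,-3,53,1.6,0,0],
    [50,7,-1,53,1.6,0,0],
    [50,7,0,53,1.6,0,0],
    [50,7,1,53,1.6,0,0],
    [50,7,3,53,1.6,0,0]
  ]
}}

```text
clock: 12.65
position: [0.5221, -0.0022, 0.3299]
ee_rot: [-1.206, 1.211, 1.205]
force: [1.0, 0.4, -0.0]
width: 0.545
```

Emit:
{"method": "arm_command", "body": {
  "motion": [
    [50,7,4,53,1.6,0,0],
    [50,7,6,52,1.6,0,0],
    [50,7,7,52,1.6,0,0],
    [50,7,9,52,1.6,0,0],
    [50,7,11,52,1.6,0,0]
  ]
}}

```text
clock: 13.28
position: [0.5008, 0.2608, 0.2949]
ee_rot: [-1.102, 1.273, 1.102]
force: [0.0, 0.2, 0.1]
width: 0.544
```

Emit:
{"method": "arm_command", "body": {
  "motion": [
    [50,7,12,52,1.6,0,0],
    [50,0,0,0,0,0,0],
    [50,0,0,0,0,0,0]
  ]
}}

```text
clock: 13.65
position: [0.4966, 0.3119, 0.2877]
ee_rot: [-1.083, 1.286, 1.082]
force: [-0.7, -1.6, 0.0]
width: 0.549
```

```bash
python3 plan.py 496.7,312.5,42,79.8,45;  python3 - <<'E'
from fit import *
im=get_image("scene");P=cloud(im)
a=cv2.resize(im["frame"][140:220,190:310],None,fx=3.3,fy=3.3,interpolation=2);b=cv2.resize(im["frame"][160:240,370:490],None,fx=3.3,fy=3.3,interpolation=2)
save("s3.png",np.hstack([a,b]))
print("bar",rect(P,(.497,.312),.06,.048,.062))
for c in((.511,-.135),(.543,-.267)):
  m=(np.hypot(P[...,0]-c[0],P[...,1]-c[1])<.025)&(P[...,2]>.095);print("left over pocket",m.sum())
E
```

```text
-> (496.7, 312.5, 42.0, 79.8) 2
   [43.0, 0.0, 0.0, np.float64(0.2)]
   [43.7, 0.1, 0.7, np.float64(0.2)]
meas grasp [496.6 311.9 128.7] yaw 80.2 t 13.65 F [-0.7 -1.6  0. ] w 50.4
bar (134, (497.1, 312.5), (21.9, 69.0), -10.2, [0.4999, 0.3123, 0.0544])
left over pocket 0
left over pocket 0
```

View pics/s3.png

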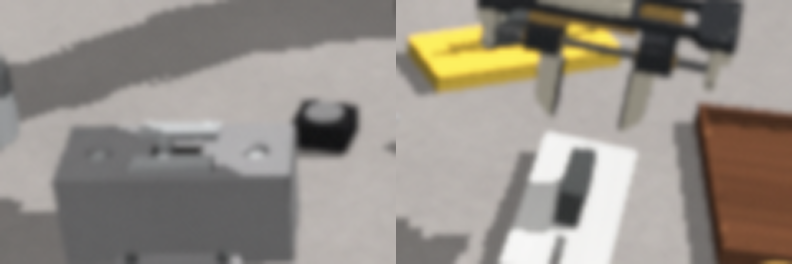

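Picture: the +y rod top is bright at (258,152). The −y pocket at (97,155) is in shadow, so I'll check it by depth. On the right, the open fingers are above the dark bar of the aluminium cover. Descending to grip.

Emit:
{"method": "arm_command", "body": {
  "motion": [
    [50,43,0,0,0,0,0],
    [50,42.5,0,0.5,0,0,0],
    [0,0,0,0,0,0,0],
    [0,0,0,0,0,0,0],
    [0,0,0,0,0,0,0]
  ],
  "newtons": 60
}}

```text
clock: 14.32
position: [0.497, 0.3122, 0.203]
ee_rot: [-1.081, 1.285, 1.081]
force: [0.1, 0.1, 0.6]
width: 0.266
```

Emit:
{"method": "arm_command", "body": {
  "motion": [
    [0,0,0,0,0,0,0],
    [0,0,0,0,0,0,0]
  ]
}}

```text
clock: 14.58
position: [0.497, 0.3125, 0.203]
ee_rot: [-1.082, 1.285, 1.081]
force: [-0.0, -2.2, 6.0]
width: 0.235
```

```bash
python3 - <<'E'
from fit import *
im=get_image("top");P=cloud(im);P0=np.load("pics/top0.npz")["P"]
for c in((.511,-.135),(.5425,-.2675)):
  for Q in(P0,P):
    m=(np.hypot(P0[...,0]-c[0],P0[...,1]-c[1])<.012)&(P0[...,2]>.0); h=(np.hypot(Q[...,0]-c[0],Q[...,1]-c[1])<.010)
    print(c,np.sort((Q[h][:,2]*1000).round(0))[:25])
print(rect(P,(.526,-.2),.03,.1015,.12))
# pin by pixel: brightest in slot; intersect with z=.104
f=im["frame"].mean(-1); m=(np.hypot(P[...,0]-.529,P[...,1]+.208)<.025)&(P[...,2]>.1005); print(np.argwhere(m).mean(0),m.sum(),P[m].mean(0))
E
python3 plan.py 496.7,312.5,150,79.8,60
```

```text
(0.511, -0.135) [ 4.  6.  6.  7.  9. 34. 47. 56. 67. 69. 87. 87. 88. 88. 88. 89. 89. 89.]
(0.511, -0.135) [61. 80. 83. 84. 84. 84. 84. 85. 86. 86. 86. 86. 87. 87. 87. 88. 88. 88.
 88. 88. 88. 89. 89. 89. 89.]
(0.5425, -0.2675) [41. 70. 74. 81. 82. 86. 86. 87.]
(0.5425, -0.2675) [54. 69. 74. 75. 76. 78. 80. 81. 84. 85. 85. 85. 86. 86. 86. 86. 86. 86.
 86. 88. 88. 88. 88. 89. 89.]
(19, (524.6, -201.6), (52.8, 34.2), 19.1, [0.5243, -0.2049, 0.1031])
[190.22222222 394.05555556] 18 [ 0.52979604 -0.21188218  0.10261037]
-> (496.7, 312.5, 150.0, 79.8) 2
   [-53.0, 0.0, -0.0, np.float64(0.2)]
   [-53.0, 0.2, -0.0, np.float64(0.2)]
meas grasp [497.  312.5  44. ] yaw 80.15 t 14.625 F [-1.  -1.2  6.8] w 21.8
```

Depth confirms both rods: their tops are at 85–86 mm, where the +y pocket read 4–9 mm deep down when empty. Cover gripped at 21.8 mm. Lifting, then carrying it to the fixture.

Emit:
{"method": "arm_command", "body": {
  "motion": [
    [0,-20,0,0,0,0,0],
    [0,-50,0,0,0,0,0],
    [0,-50,0,0,0,0,0],
    [0,-40,0,0,0,0,0]
  ]
}}

```text
clock: 15.12
position: [0.4961, 0.3127, 0.3636]
ee_rot: [-1.082, 1.286, 1.082]
force: [1.3, 1.0, -7.4]
width: 0.239
```

```bash
python3 plan.py 529.3,-209.9,200,13.7,42
```

```text
-> (529.3, -209.9, 200.0, 13.7) 13
   [0.0, -9.0, -39.0, np.float64(5.1)]
   [0.0, -13.0, -38.0, np.float64(5.1)]
   [0.0, -16.0, -37.0, np.float64(5.1)]
   [0.0, -19.0, -35.0, np.float64(5.1)]
   [1.0, -23.0, -34.0, np.float64(5.1)]
   [0.0, -25.0, -31.0, np.float64(5.1)]
   [1.0, -28.0, -29.0, np.float64(5.1)]
   [0.0, -31.0, -26.0, np.float64(5.1)]
   [1.0, -33.0, -24.0, np.float64(5.1)]
   [0.0, -35.0, -21.0, np.float64(5.1)]
   [1.0, -36.0, -17.0, np.float64(5.1)]
   [0.0, -38.0, -14.0, np.float64(5.1)]
   [0.6, -38.3, -10.8, np.float64(5.1)]
meas grasp [496.1 312.7 204.6] yaw 80.19 t 15.125 F [ 1.3  1.  -7.4] w 22.0
```

Emit:
{"method": "arm_command", "body": {
  "motion": [
    [0,0,-9,-39,5.1,0,0],
    [0,0,-13,-38,5.1,0,0],
    [0,0,-16,-37,5.1,0,0],
    [0,0,-19,-35,5.1,0,0],
    [0,0,-23,-34,5.1,0,0]
  ]
}}

```text
clock: 15.75
position: [0.5083, 0.1106, 0.3616]
ee_rot: [-0.742, 1.442, 0.743]
force: [1.1, -0.1, -5.6]
width: 0.237
```

Emit:
{"method": "arm_command", "body": {
  "motion": [
    [0,0,-25,-31,5.1,0,0],
    [0,0,-28,-29,5.1,0,0],
    [0,0,-31,-26,5.1,0,0],
    [0,0,-33,-24,5.1,0,0],
    [0,0,-35,-21,5.1,0,0]
  ]
}}

```text
clock: 16.38
position: [0.5213, -0.0909, 0.3616]
ee_rot: [-0.397, 1.536, 0.398]
force: [1.2, 1.0, -6.6]
width: 0.237
```

Emit:
{"method": "arm_command", "body": {
  "motion": [
    [0,0,-36,-17,5.1,0,0],
    [0,0,-38,-14,5.1,0,0],
    [0,0,-38,-11,5.1,0,0],
    [0,0,0,0,0,0,0],
    [0,0,0,0,0,0,0]
  ]
}}

```text
clock: 17.0
position: [0.529, -0.2089, 0.3614]
ee_rot: [-0.19, 1.564, 0.192]
force: [1.0, 0.6, -7.3]
width: 0.236
```

```bash
python3 plan.py 529.3,-209.9,165,13.7,42; python3 - <<'E'
from fit import *
im=get_image("scene");P=cloud(im)
save("s4.png",im["frame"][90:240,170:330],4)
print("cover top",rect(P,(.529,-.21),.14,.165,.19));
E
```

```text
-> (529.3, -209.9, 165.0, 13.7) 1
   [37.4, -1.1, 0.1, np.float64(0.2)]
meas grasp [ 529.  -208.9  202.4] yaw 13.92 t 17.0 F [ 1.   0.6 -7.3] w 21.6
cover top (1183, (529.4, -205.7), (84.7, 200.4), -76.3, [0.5416, -0.2013, 0.1765])
```

View pics/s4.png

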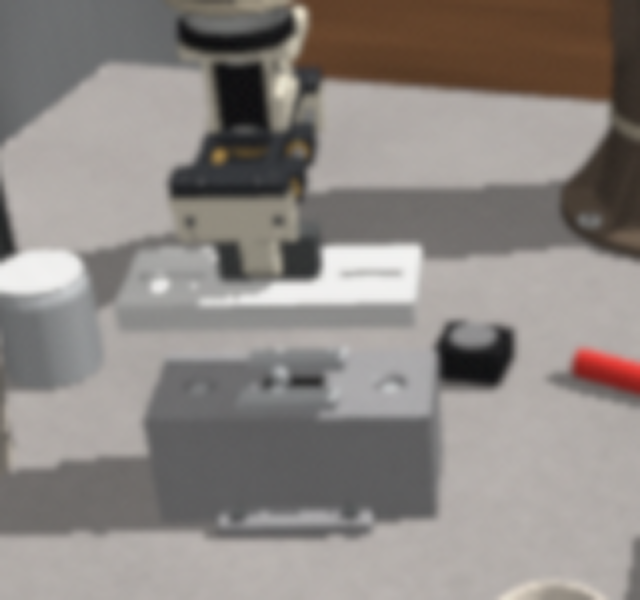

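Picture: the cover is held lengthways above the fixture with the gripper on its bar. The pin shows at (281,378) and both pockets show at (200,388) and (390,382). Next I refine the pin position relative to the cover in the same camera.

```bash
python3 - <<'E'
from fit import *
from cell import get_image
im=get_image("scene"); f=im["frame"].astype(float).mean(-1); K=np.array(im["K"]); Rm=R.from_rotvec(im["rotation"]).as_matrix(); o=np.array(im["origin"])
def bp(u,v,z):
    d=Rm@np.linalg.inv(K)@[u,v,1]; return ((o+d*(z-o[2])/d[2])*1000).round(1)
np.set_printoptions(linewidth=200)
print(f[178:192,230:262].astype(int))
print("pin?",bp(240.25,184.5,.097),"pockets",bp(170+50,90+97,.09),bp(170+97.5,90+95.5,.09))
P=cloud(im)
print("fix top",rect(P,(.527,-.2),.12,.08,.094));print("pads",rect(P,(.526,-.2),.06,.0955,.1005))
q=(np.hypot(P[...,0]-.53,P[...,1]+.21)<.014)&(P[...,2]>.08);print(P[q].round(4).tolist(),np.argwhere(q).tolist())
E
```

```text
[[168 163 153 143 140 138 135 135 139 145 148 149 145 138 134 132 132 132 133 132 133 135 138 141 153 176 182 175 171 170 170 171]
 [155 151 141 133 130 130 128 129 130 131 130 129 128 127 126 126 126 125 125 125 125 125 127 128 143 163 168 168 169 170 170 170]
 [129 128 126 124 123 122 122 123 125 128 126 122 119 119 119 118 118 118 118 117 117 117 117 118 126 142 156 165 169 170 170 170]
 [111 114 117 117 115 115 115 120 130 142 142 129 117 113 112 112 112 111 111 110 112 113 114 115 118 131 152 165 169 170 170 170]
 [108 109 111 110 110 110 110 118 138 160 166 147 120 107 106 106 106 106 106 107 111 121 128 131 133 142 158 168 170 170 169 170]
 [108 108 108 108 108 106 103 110 132 156 167 151 117  97  93  93  94  94  94  95 106 129 148 154 157 161 166 170 171 170 170 171]
 [108 108 108 108 107 100  88  91 112 131 143 134 102  74  67  66  66  66  67  68  85 120 152 166 168 170 170 171 170 170 170 170]
 [109 108 110 109 107  95  75  77  99 116 125 116  86  59  50  49  49  48  49  53  75 116 151 166 170 171 172 170 171 171 171 171]
 [112 115 116 117 113  99  83  89 113 128 128 114  9
[... 5993 characters left out ...]
31], [122, 232], [122, 233], [122, 234], [127, 230], [127, 231], [128, 233], [129, 232], [160, 232], [160, 233], [160, 234], [160, 235], [160, 236], [160, 237], [160, 238], [160, 239], [160, 240], [161, 234], [161, 236], [181, 239], [181, 240], [182, 238], [182, 239], [182, 240], [182, 241], [183, 237], [183, 238], [183, 239], [183, 240], [183, 241], [183, 242], [184, 236], [184, 237], [184, 238], [184, 239], [184, 240], [184, 241], [184, 242], [184, 243], [185, 235], [185, 236], [185, 237], [185, 238], [185, 239], [185, 240], [185, 241], [185, 242], [185, 243], [185, 244], [186, 235], [186, 236], [186, 237], [186, 238], [186, 239], [186, 240], [186, 241], [186, 242], [186, 243], [186, 244]]
```

Pin is about 8.7 mm toward −y of the fixture's middle, and the cover's centre looks 1–2 mm short of that. Lowering close, shifting slightly toward −y.

Emit:
{"method": "arm_command", "body": {
  "motion": [
    [0,20,-1.5,0,0.2,0,0],
    [0,20,0,0,0,0,0],
    [0,8,0,0,0,0,0],
    [0,0,0,0,0,0,0]
  ]
}}

```text
clock: 17.6
position: [0.5298, -0.2104, 0.314]
ee_rot: [-0.188, 1.563, 0.189]
force: [-0.3, -0.8, -6.0]
width: 0.233
```

Emit:
{"method": "arm_command", "body": {
  "motion": [
    [0,3,0,0,0,0,0],
    [0,2,0,0,0,0,0],
    [0,2,0,0,0,0,0],
    [0,0,0,0,0,0,0]
  ]
}}

```text
clock: 18.1
position: [0.5297, -0.211, 0.3071]
ee_rot: [-0.187, 1.563, 0.187]
force: [0.9, 0.2, -6.0]
width: 0.234
```

Emit:
{"method": "arm_command", "body": {
  "motion": [
    [0,1.5,0,0,0,0,0],
    [0,1.5,0,0,0,0,0],
    [0,0,0,0,0,0,0]
  ]
}}

```text
clock: 18.48
position: [0.5297, -0.211, 0.3041]
ee_rot: [-0.187, 1.563, 0.188]
force: [-0.4, 0.6, -5.8]
width: 0.237
```

Emit:
{"method": "arm_command", "body": {
  "motion": [
    [0,1.5,0,0,0,0,0],
    [0,1.5,0,0,0,0,0],
    [0,0,0,0,0,0,0]
  ]
}}

```text
clock: 18.85
position: [0.5297, -0.211, 0.3011]
ee_rot: [-0.187, 1.563, 0.187]
force: [-0.1, 0.5, -6.8]
width: 0.234
```

Emit:
{"method": "arm_command", "body": {
  "motion": [
    [0,1.5,0,0,0,0,0],
    [0,1.5,0,0,0,0,0],
    [0,0,0,0,0,0,0]
  ]
}}

```text
clock: 19.23
position: [0.5297, -0.2111, 0.2986]
ee_rot: [-0.187, 1.562, 0.187]
force: [-3.0, 1.0, 5.1]
width: 0.235
```

Contact at exactly pad height (underside about 98 mm, past the 104 mm pin top), so the pin is in the hole. Pressing on.

Emit:
{"method": "arm_command", "body": {
  "motion": [
    [0,2,0,0,0,0,0],
    [0,2,0,0,0,0,0],
    [0,0,0,0,0,0,0]
  ]
}}

```text
clock: 19.6
position: [0.5298, -0.2112, 0.2948]
ee_rot: [-0.187, 1.562, 0.187]
force: [-3.3, 1.3, 9.5]
width: 0.234
```

Emit:
{"method": "arm_command", "body": {
  "motion": [
    [0,1.5,0,0,0,0,0],
    [0,1,0,0,0,0,0],
    [0,0,0,0,0,0,0]
  ]
}}

```text
clock: 19.98
position: [0.5297, -0.2112, 0.293]
ee_rot: [-0.187, 1.562, 0.188]
force: [-6.4, 4.1, 16.8]
width: 0.233
```

Emit:
{"method": "arm_command", "body": {
  "motion": [
    [0,1,0,0,0,0,0],
    [0,0,0,0,0,0,0],
    [0,0,0,0,0,0,0]
  ]
}}

```text
clock: 20.35
position: [0.5296, -0.2112, 0.293]
ee_rot: [-0.187, 1.561, 0.188]
force: [-11.2, 5.6, 28.0]
width: 0.236
```

```bash
python3 - <<'E'
from fit import *
s=arm.observe(); print(s["force"].round(1),s["ft_torque"].round(2),R.from_rotvec(s["ee_rot"]).as_matrix().round(3)[:,0])
im=get_image("scene");P=cloud(im)
save("s5.png",im["frame"][110:230,180:320],5)
m=(np.hypot(P[...,0]-.529,P[...,1]+.21)<.13)&(P[...,2]>.1)&(P[...,2]<.12);q=P[m]
A=np.c_[q[:,:2]-[.529,-.21],np.ones(len(q))]; 
c=np.linalg.lstsq(A,q[:,2],rcond=None)[0]; print("top plane slope mm/100mm",c[:2]*100,"z at centre",c[2], rect(P,(.529,-.21),.14,.1,.12))
print("fixture front top edge", rect(P,(.527,-.2),.14,.083,.0945))
E
```

```text
[-11.2   5.6  28. ] [ 0.92  2.56 -0.03] [ 0.001  0.001 -1.   ]
top plane slope mm/100mm [-3.59564795 -0.90942345] z at centre 0.1092679611693239 (1066, (530.3, -208.6), (85.7, 201.5), -77.6, [0.5404, -0.2048, 0.1088])
fixture front top edge (359, (557.8, -181.0), (87.6, 220.7), -53.2, [0.5578, -0.1805, 0.0891])
```

View pics/s5.png

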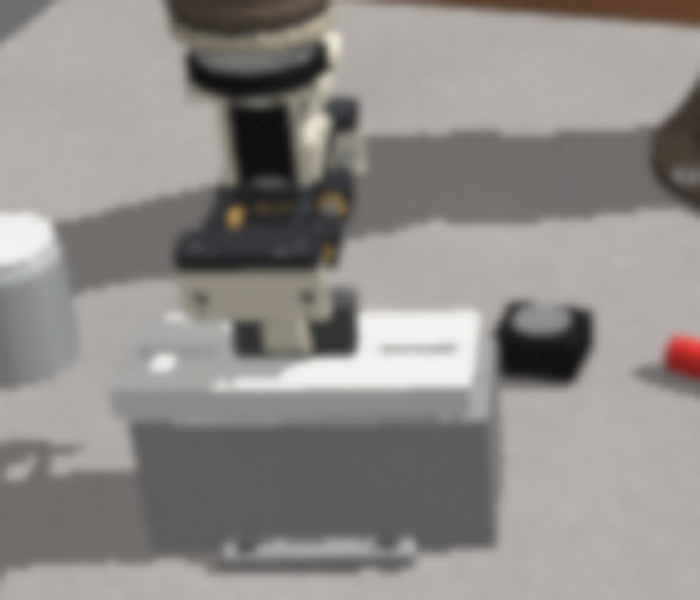

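The picture shows the cover lying lengthways on the block with no gap at its front edge (row about 415), and the gripper on the bar. The last 1 mm of commanded press gave no motion and +11 N at the height expected for flat. I'll run one clean flatness check and hand in if it holds.

```bash
python3 - <<'E'
from fit import *
im=get_image("scene");P=cloud(im)
d=P[...,:2]-[.5293,-.2095]; a=np.radians(-76.3); u=d@[np.cos(a),np.sin(a)]; v=d@[-np.sin(a),np.cos(a)]
m=(abs(u)<.09)&(abs(v)<.032)&(P[...,2]>.1)&(P[...,2]<.121); q=P[m]; 
A=np.c_[u[m],v[m],np.ones(m.sum())]; c=np.linalg.lstsq(A,q[:,2],rcond=None)[0]
s=arm.observe(); print("slopes (mm over 180/64mm)",c[0]*180,c[1]*64,"z",c[2]*1000,m.sum(),s["position"].round(4),s["force"].round(1),s["clock"])
ok=abs(c[0]*180)<2.5 and abs(c[2]-.110)<.0025 and s["force"][2]>15
print(ok)
if ok: print(arm.sign_off())
E
```

```text
slopes (mm over 180/64mm) 0.12946421232062086 0.9166276954167207 z 109.91614841589129 616 [ 0.5296 -0.2112  0.293 ] [-10.8   5.4  28.7] 20.45
True
the job is handed in; nothing more can be done
None
```

I finished the job and handed it in at 20.5 s. Both rods are in their pockets, and the cover is over the pin and still held pressed flat on the block.

- **Rods:** the top camera reads both rod tops at about 85–86 mm, as expected for rods at the bottom of their pockets (4 mm below the block's top). I met no force while inserting either one.
- **Cover:** I used the bare aluminium plate with the dark bar, not the yellow look-alike. It dropped over the pin at the first try, so I did not need to slide it to search.
- **Pressing:** the pads took up load at the height expected. The cover then stopped hard, and the last 1 mm of press gave no movement and about 11 N more. I left it pushing down with about 28 N and gripping at 60 N.
- **Last checks:** the cover's top is at 109.9 mm against an ideal 110. It is level within 0.1 mm lengthways and 0.9 mm across, which I take as camera noise.

**Disagreements:**
- A sideways force of about 12 N remained while pressing. I put it down to the arm flexing or the cover resting against the pin.
- My first flatness fit gave a false tilt because it included the cover's front face. The check above leaves that out.
- The two cameras disagreed by 2–3 mm sideways, so I went by the scene camera, which matched the arm's own position reading.

I touched nothing else on purpose, but I did not separately check that the bystanders stayed where they were.

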